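# Carry the floppy grow lamp upright into its stand

### The arm

A 7-joint arm with a two-finger parallel gripper is mounted at the origin on the work surface. World frame = base frame: x ahead of the robot, y to its left, z up, the work surface at z = 0. Lengths are in m, angles in rad, forces in N, time in s.
With the tool pointing down it reaches from about 0.35 to 0.9 m from the base axis. Payload 8.1 kg.
Tool frame: the origin (TCP) lies at the very end of the fingers, on their centre line; the grasp point (between the pads) lies 19 mm behind it; z points along the fingers, y is the line along which they close (so a half turn about z gives the same grasp; the last joint's range is limited). The gripper opens to 92 mm and grips with 3 to 60 N. Pads are 19 mm wide; open, the fingers measure 130 mm over their backs; the gripper's body (75 mm by 190 mm) begins 47 mm behind the grasp point.
Start: joints at [-1.352, 0.434, 0.025, 1.573, -0.012, 1.134, -0.075], TCP at [0.198, 0.593, 0.227] pointing down, gripper open.
Joint ranges: [-2.62, 2.62], [-0.44, 2.09], [-1.27, 1.32], [0.08, 2.57], [-1.32, 4.46], [0.12, 2], [-2.74, 2.74]. Speed limits (rad/s): [2.22, 2.22, 3.01, 3.01, 3.14, 3.14, 3.14].

### API

Orientations are given as a rotation vector (axis times angle).
In Python, from cell import arm gives the robot as it stands.
- The arm moves only by the tool carry_out, never from a script. Its argument "commands" is a list of rows, each a list of 7 numbers: the opening, from 0 (shut) to 1 (fully open), then the shift along the tool's x, y, z each as a share of 0.025 m, from -1 to 1, then the turn, a rotation vector about the tool's x, y, z each as a share of 0.1 rad, from -1 to 1. A call has 1 to 8 rows; each row shifts and turns the commanded pose from where the row before left it, along the tool's axes as they then stand; what a row does not reach is not made up. A row lasts 1/10 s, in which the tool goes at most 50 mm and 8.59 degrees, less where a joint would pass 70% of its speed; a pose out of reach is approached as far as the arm can. A call with a number of a shift or a turn outside -1 to 1 is refused whole. A call with a gripper value outside its range is refused whole. The fingers move at their own pace and stop on an object; "squeeze" is the grip in N (left out, the last holds). Time passes only in rows, so rows that do not move let the fingers close. It gives the time, the measured TCP pose, the force, the opening and the grip force at its end, in the units of the state.
- arm.observe(): the state, without advancing time (a new reading comes with each control period).
- arm.get_image(name): name is "side" or "top"; returns a dict with "pixels" (480x640x3 uint8, red, green, blue), "range_z" (480x640 float32, m along the optical axis (not along the pixel's ray), 0 where there is no reading), "mtx" (3x3 intrinsics, pixels), "R" (3x3) and "t" (3): a world point X has camera coordinates R X + t. Camera axes: x right, y down, z forward; pixel columns grow to the right and rows downward; lengths in m; the calibration is good to about 2 mm. A picture is of the moment at which its call begins.
- arm.sign_off(): hands the job in; it is judged then, once.
The state is a dict: "clock": time; "joints": joint angles; "dq": joint speeds; "joint_efforts": joint torques, N m; "position": TCP position; "ee_rot": TCP orientation; "force": force on the tool from outside, world axes, zero at the start; "ft_torque": the same for the moment, N m; "width": opening from 0.0 (shut) to 1.0 (fully open); "gripper_force": force on a finger pad.
Only numpy, scipy, OpenCV 4.12 (cv2) and the standard library are available. Lean on these libraries where they do the work, as an engineer would, in place of code of your own. Each camera call takes 0.05 s, during which the arm holds its last target. There are 200 camera calls.

### The job

The little grow lamp's mast is pivoted on a spring too weak to hold it up, so it lies over against its stop. Take the lamp by the grip block on its base, lift it off the bench, bring the mast up by tilting and moving the base, and keep it balanced upright in the air, touching nothing and with the base roughly level, for at least six seconds while you carry it; then, mast still upright, lower it gently into the stand with the mast between the two cheeks and the base flat on the pad, and let go. Never touch mast or lamp head with the robot, and leave the dish, beaker, flask and seedling tray alone.

Things in the scene. Friction and masses are not known exactly. Their poses are not given: they have to be found in the camera images.
- lamp_base: Grow lamp's base, 0.55 kg: black plate 12 mm thick, 90 wide (y), x from -120 to +90 mm; a tongue 36 mm wide runs on to x = +185 mm. Dark steel ballast 50 x 80 mm at x = -90 mm, up to z = 40 mm. Grey grip block over the origin. Origin: underside of the plate, below the grip block's centre (z = 0 when on the bench); x points along the tongue to the mast, z up.
- grip (a point): Centre of the grip block (60 mm along x, 30 mm along y, from the plate up to z = 95 mm), 70 mm above the base's underside: take it here from above, fingers closing along the base's y. Base and mast together balance about 10 mm from here along x, towards the mast. Axes as the base's.
- mast: Mast with lamp head. Origin: on the pivot axis, 30 mm above the base's underside; z points up the mast; x is the pivot axis, parallel to the base's x, so it swings sideways (base's y-z plane), to stops at 0.30 rad either side of square to the base. Tube 16 mm in diameter from 15 to 300 mm above the pivot. Starts leaning on its stop, turned +0.30 rad about x (top towards the base's -y).
- pivot (a point): The pivot's centre on the base (x = 150, y = 0, z = 30 mm). Here act a centring spring, 0.38 N m/rad, and damping 0.012 N m s/rad, mast against base; no dry friction. Tilting the base by b rad about x so puts a torque of 0.38 b on the mast, the same way round; the base must tilt about 0.1 rad against the lean to lift the mast off its stop.
- lamp_head (a point): Point on the mast's axis 300 mm above the pivot, under the white head, 70 (x) x 90 (y) x 22 mm, top at 330 mm. Nominal for mast and head: 0.18 kg (real mass within 7%), centre of mass 263 mm above the pivot, inertia about the pivot 0.0138 kg m2. Gravity (0.464 N m/rad) beats the spring: let go, it falls over with a time constant near 0.48 s.
- dock: The stand, fixed: aluminium pad 6 mm thick, 110 wide (y), x from -135 to +105 mm; beyond it a 4 mm foot and two upright cheeks 40 (x) x 12 (y) mm, 200 mm tall, centred at x = 150, y = +/-34 mm. Origin at bench level, where the lamp base's origin goes (the base then stands at z = 6 mm); x points to the cheeks: the lamp stands in it with its x the same way.
- dock_slot (a point): Middle of the gap between the cheeks, at their top (z = 200 mm, x = 150 mm of the stand). The gap is 56 mm along y, for the 36 mm tongue and the mast. A mast let go between them comes to rest leaning on a cheek, 0.12 rad or so.
- soil_dish: Bystander: clear dish of soil, 84 mm across, 16 mm high, between lamp and stand. Origin under its centre.
- beaker: Bystander: glass beaker, 68 mm across, 90 mm tall. Origin under its centre.
- flask: Bystander: conical glass flask, 80 mm across, 124 mm tall. Origin under its centre.
- seed_tray: Bystander: black seedling tray 120 x 200 x 50 mm with seedlings to 75 mm. Origin under its centre.

How it is judged:
By the outcome, as a careful person would: the job done as asked, in the order asked, and still so for the second after the job is handed in, with the robot touching nothing.
It also fails if it takes over 72 s, if anything falls off the work surface, if the arm or the gripper's body presses on something with over 40 N, if the wrist force passes 120 N, or if a joint passes its speed limit or range.

## Working session

There is one attempt and no reset: what is moved stays moved. The work goes in short steps, Python scripts to look and compute and a tool call to move; the robot and the scene stay as the last step left them, time stands still between calls to the robot, and variables do not carry over. Pictures are saved under pics/ and viewed, at most 10 in all, crops included, and the job is handed in when it is done.

Besides the shell and the picture viewer there is one more tool, called after "Emit:" as name(argument=value, ...) on one line, values as JSON. carry_out: Moves the arm, as the interface text tells. Shift numbers are shares of 0.025 m and turn numbers shares of 0.1 rad, none past 1 either way. Its arguments: {"type":"object","properties":{"commands":{"type":"array"},"squeeze":{"type":"number"}},"required":["commands"]}

```bash
ls; mkdir -p pics; python3 - <<'E'
from cell import arm
import cv2
print(arm.observe())
for n in("side","top"):
    d=arm.get_image(n); cv2.imwrite(f"pics/{n}0.png",d["pixels"][:,:,::-1]); print(n,d["mtx"],d["R"],d["t"])
E
```

```text
pics
{'clock': 0.0, 'joints': array([-1.3516044 ,  0.43517879,  0.0249511 ,  1.57407332, -0.01158916,
        1.13398526, -0.07512251]), 'dq': array([ 0.00017701,  0.00237207,  0.00100482,  0.00016863, -0.00062226,
       -0.0008283 ,  0.00059432]), 'joint_efforts': array([-7.18332212e-04, -6.67857027e+01,  9.84517671e-01, -3.14460468e+01,
       -6.05532154e-02,  4.29262931e-02,  1.50303840e-04]), 'position': array([0.1975551 , 0.59243592, 0.22598136]), 'ee_rot': array([-5.03379504e-01, -3.10089534e+00,  2.35038181e-03]), 'force': array([-0.24693644, -0.54971819,  0.32758722]), 'ft_torque': array([ 0.02888884, -0.00999883,  0.02697937]), 'gripper_force': 0.0, 'width': 0.9975358657183542}
side [[452.85812485   0.         315.65524979]
 [  0.         452.85812485 240.81971002]
 [  0.           0.           1.        ]] [[ 0.86950607 -0.49385503  0.00814841]
 [-0.30319031 -0.54669034 -0.78051605]
 [ 0.38991643  0.67619293 -0.62508263]] [-0.50431859  0.32770174  0.85781931]
top [[621.50112217   0.         305.49903781]
 [  0.         621.50112217 247.64216252]
 [  0.           0.           1.        ]] [[ 0.00348487 -0.99998778 -0.00350674]
 [-0.99656546 -0.00318276 -0.08274754]
 [ 0.08273537  0.00378306 -0.99656437]] [-0.0308422   0.60637947  1.40498437]
```

View pics/top0.png

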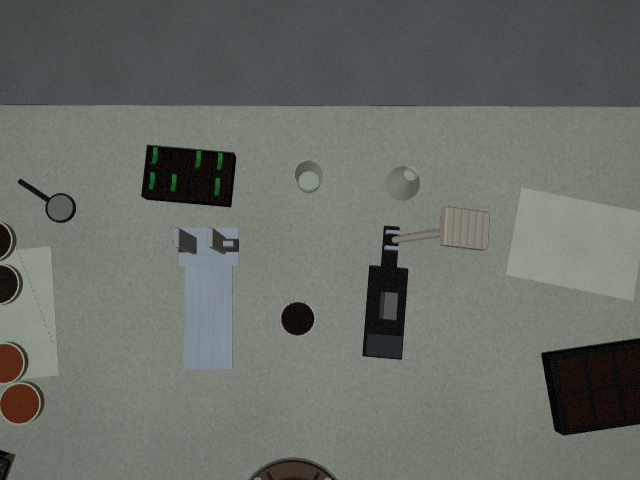

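View pics/side0.png

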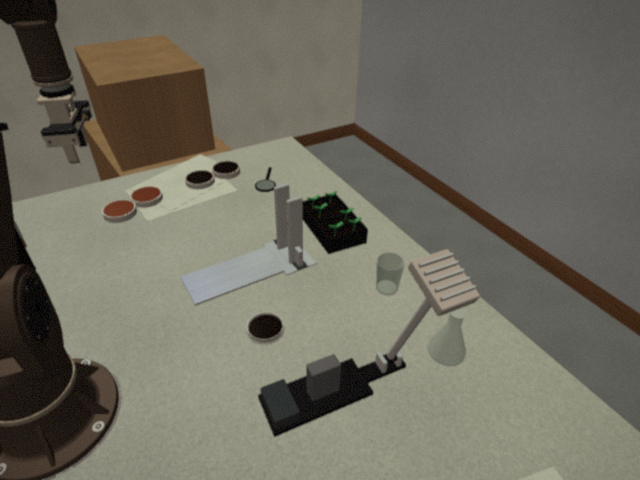

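Top view shows the lamp base at (388,310), its head at (465,228), the stand's pad at (208,315) with cheeks near (187,240) and (222,240), and the dish at (298,318). The beaker is at (308,177), the flask at (403,183) and the tray at (190,176). The side view agrees, with the mast leaning to -y.

```bash
cat > h.py <<'E'
import numpy as np, cv2
from cell import arm
from scipy.spatial.transform import Rotation as Rot
def cloud(n):
    d=arm.get_image(n); z=d["range_z"]; v,u=np.indices(z.shape); K=d["mtx"]
    c=np.stack([(u-K[0,2])*z/K[0,0],(v-K[1,2])*z/K[1,1],z],-1)
    P=(c-d["t"])@d["R"]; P[z<=0]=np.nan
    return P,d["pixels"],d
def rect(p): return cv2.minAreaRect((p[:,:2]*1000).astype(np.float32))
E
python3 - <<'E'
from h import *
P,I,d=cloud("top")
def box(u0,u1,v0,v1,zl,zh,dark=None):
    p=P[v0:v1,u0:u1]; i=I[v0:v1,u0:u1].mean(-1)
    m=(p[...,2]>zl)&(p[...,2]<zh)
    if dark: m&=i<dark
    return p[m]
for nm,a in dict(grip=(370,410,280,330,.085,.11),plate=(355,415,215,365,.004,.03),ballast=(355,415,325,365,.03,.05),
  dockpad=(178,240,262,375,-.01,.02),cheekL=(170,205,220,260,.19,.21),cheekR=(205,245,220,260,.19,.21),dish=(275,320,295,340,.006,.03),
  head=(430,500,195,260,.25,.45)).items():
    p=box(*a); print(nm,len(p),p.mean(0).round(4) if len(p) else '',p[:,2].std().round(4) if len(p) else '',rect(p) if len(p)>4 else '')
bm=((I.mean(-1)<70)); 
for nm,(u0,u1,v0,v1) in dict(base=(355,412,262,362)).items():
    m=bm.copy(); k=np.zeros_like(m); k[v0:v1,u0:u1]=1; m&=k; m&=np.isfinite(P[...,2])&(P[...,2]<.03)
    print(nm,m.sum(),rect(P[m]))
# dock by colour
h=cv2.cvtColor(I,cv2.COLOR_RGB2HSV); print("pad rgb",I[320,208],"bench",I[320,260],"plate",I[280,372])
m=np.zeros(I.shape[:2],bool); m[268:378,170:250]=1
m&=(I[...,2].astype(int)-I[...,0]>12); print("dockpad colour",m.sum(),rect(P[m]), P[m].mean(0))
E
```

```text
grip 385 [ 0.4757 -0.2134  0.095 ] 0.0031 ((475.61669921875, -213.73464965820312), (30.17677879333496, 59.82849884033203), 85.32196807861328)
plate 3313 [ 0.5086 -0.2121  0.0114] 0.0042 ((513.1328735351562, -212.7742156982422), (138.08131408691406, 345.30694580078125), 89.77796936035156)
ballast 805 [ 0.3863 -0.2059  0.0403] 0.0031 ((385.9461975097656, -206.3472900390625), (80.42183685302734, 50.42514419555664), 85.6631088256836)
dockpad 6989 [0.4444 0.1951 0.0047] 0.0041 ((444.79718017578125, 196.0853271484375), (260.1336669921875, 144.01040649414062), 0.7928217053413391)
cheekL 128 [0.6125 0.2311 0.1992] 0.0035 ((612.0377807617188, 231.3657989501953), (39.212867736816406, 11.820404052734375), 1.1905977725982666)
cheekR 132 [0.6136 0.1638 0.1989] 0.0031 ((614.1908569335938, 164.0585479736328), (13.135268211364746, 39.38033676147461), 89.99445343017578)
dish 1037 [ 0.4445 -0.0103  0.0122] 0.0034 ((446.37982177734375, -10.79391860961914), (102.0424575805664, 100.05973815917969), 88.16357421875)
head 1928 [ 0.6162 -0.3141  0.3404] 0.0107 ((617.4580078125, -317.45697021484375), (91.10745239257812, 70.72124481201172), 85.242919921875)
base 2409 ((465.5234069824219, -214.23870849609375), (93.12255859375, 222.68820190429688), 85.27737426757812)
pad rgb [125 135 146] bench [122 128 119] plate [13 15 19]
dockpad colour 4753 ((445.63189697265625, 196.5310821533203), (231.55947875976562, 106.09465026855469), 1.9096120595932007) [nan nan nan]
```

Emit:
carry_out(commands=[[1,0,0,0,0,0,-0.8],[1,0,0,0,0,0,-0.8],[1,0,0,0,0,0,-0.8],[1,-0.44,-1,0,0,0,0],[1,-0.44,-1,0,0,0,0],[1,-0.44,-1,0,0,0,0],[1,-0.44,-1,0,0,0,0],[1,-0.44,-1,0,0,0,0]], squeeze=55)

```text
clock: 0.95
position: [0.2425, 0.4626, 0.2265]
ee_rot: [-0.129, -3.139, 0.001]
force: [-0.2, 0.6, 0.1]
width: 0.996
gripper_force: 0.0
```

Emit:
carry_out(commands=[[1,-0.44,-1,0,0,0,0],[1,-0.44,-1,0,0,0,0],[1,-0.44,-1,0,0,0,0],[1,-0.44,-1,0,0,0,0],[1,-0.44,-1,0,0,0,0],[1,-0.44,-1,0,0,0,0],[1,-0.44,-1,0,0,0,0],[1,-0.44,-1,0,0,0,0]])

```text
clock: 1.75
position: [0.3138, 0.2561, 0.2267]
ee_rot: [-0.129, -3.139, 0.0]
force: [0.6, 0.3, -1.3]
width: 1.002
gripper_force: 0.0
```

Emit:
carry_out(commands=[[1,-0.44,-1,0,0,0,0],[1,-0.44,-1,0,0,0,0],[1,-0.44,-1,0,0,0,0],[1,-0.44,-1,0,0,0,0],[1,-0.44,-1,0,0,0,0],[1,-0.44,-1,0,0,0,0],[1,-0.44,-1,0,0,0,0],[1,-0.44,-1,0,0,0,0]])

```text
clock: 2.55
position: [0.3851, 0.0497, 0.2267]
ee_rot: [0.128, 3.139, 0.0]
force: [1.0, 0.3, -0.8]
width: 0.999
gripper_force: 0.0
```

Emit:
carry_out(commands=[[1,-0.44,-1,0,0,0,0],[1,-0.44,-1,0,0,0,0],[1,-0.44,-1,0,0,0,0],[1,-0.44,-1,0,0,0,0],[1,-0.44,-1,0,0,0,0],[1,-0.44,-1,0,0,0,0],[1,-0.44,-1,0,0,0,0],[1,-0.44,-1,0,0,0,0]])

```text
clock: 3.35
position: [0.4565, -0.1567, 0.2266]
ee_rot: [-0.128, -3.139, -0.0]
force: [0.1, 0.6, 0.2]
width: 1.001
gripper_force: 0.0
```

Emit:
carry_out(commands=[[1,-0.32,-0.74,0,0,0,0],[1,-0.32,-0.74,0,0,0,0],[1,-0.31,-0.73,0,0,0,0],[1,0,0,1,0,0,0],[1,0,0,1,0,0,0],[1,0,0,1,0,0,0],[1,0,0,1,0,0,0],[1,0,0,1,0,0,0]])

```text
clock: 4.15
position: [0.4754, -0.2126, 0.1006]
ee_rot: [-0.128, -3.139, -0.0]
force: [1.5, -0.3, -0.0]
width: 0.998
gripper_force: 0.0
```

Emit:
carry_out(commands=[[1,0,0,0.8,0,0,0],[1,0,0,0.8,0,0,0],[1,0,0,0.4,0,0,0],[0,0,0,0,0,0,0],[0,0,0,0,0,0,0],[0,0,0,0,0,0,0],[0,0,0,0,0,0,0],[0,0,0,0,0,0,0]], squeeze=55)

```text
clock: 4.95
position: [0.4759, -0.2128, 0.0523]
ee_rot: [0.128, 3.138, -0.0]
force: [-1.3, -1.3, -0.0]
width: 0.617
gripper_force: 0.0
```

Emit:
carry_out(commands=[[0,0,0,0,0,0,0],[0,0,0,0,0,0,0],[0,0,0,0,0,0,0],[0,0,0,0,0,0,0],[0,0,0,0,0,0,0],[0,0,0,0,0,0,0],[0,0,0,0,0,0,0]])

```text
clock: 5.65
position: [0.4755, -0.2127, 0.0518]
ee_rot: [0.128, 3.139, 0.0]
force: [-0.6, 1.3, 2.0]
width: 0.323
gripper_force: 55.0
```

Emit:
carry_out(commands=[[0,0,0,-0.1,0,0,0],[0,0,0,-0.4,0,0,0],[0,0,0,-0.6,0,0,0],[0,0,0,-0.8,0,0,0],[0,0,0,-1,0,0,0],[0,0,0,-1,0,0,0],[0,0,0,-1,0,0,0],[0,0,0,-1,0,0,0]])

```text
clock: 6.45
position: [0.4745, -0.2126, 0.2004]
ee_rot: [-0.13, -3.138, -0.0]
force: [-0.2, 0.3, -7.0]
width: 0.321
gripper_force: 55.0
```

Emit:
carry_out(commands=[[0,0,0,-1,0,0,0],[0,0,0,-1,0,0,0],[0,0,0,-0.8,0,0,0],[0,0,0,-0.6,0,0,0],[0,0,0,-0.4,0,0,0],[0,0,0,-0.2,0,0,0],[0,0,0,0,0,0,0]])

```text
clock: 7.15
position: [0.4753, -0.2127, 0.2994]
ee_rot: [0.129, 3.139, 0.0]
force: [0.2, -0.4, -7.4]
width: 0.325
gripper_force: 55.0
```

```bash
cat > h2.py <<'E'
from h import *
import json
from scipy.optimize import least_squares
DT=.005
def base_pose():
    o=arm.observe(); R=Rot.from_rotvec(o["ee_rot"]).as_matrix()
    Rb=R@np.diag([-1,1,-1.]); return o,Rb,np.array(o["position"])+R[:,2]*.0518
def meas(n="top"):
    o,Rb,ob=base_pose(); P,_,_=cloud(n); P=P.reshape(-1,3); P=P[np.isfinite(P[:,0])]
    L=(P-ob)@Rb-[.15,0,.03]; r=np.hypot(L[:,1],L[:,2])
    m=(abs(L[:,0])<.043)&(r>.30)&(r<.36)&(L[:,2]>.2); L=L[m]
    f=np.arctan2(-L[:,1],L[:,2]); lo,hi=np.percentile(f,[2,98])
    q=(lo+hi)/2; pl=-np.polyfit(L[abs(f-q)<.1,1],L[abs(f-q)<.1,2],1)[0]
    return q,len(f),hi-lo,-np.arctan(-pl) if 0 else np.arctan(-pl)
def step(x,b,bd,vy):  # x=[th,om,d,s]; b tilt, bd rate
    th,om,d,s=x
    al=(.464*s*np.sin(th)-.38*(th-b-d)-.012*(om-bd))/(.0138*s)
    om+=al*DT; th+=om*DT
    if th-b>.30: th=b+.30; om=min(om,bd)
    if th-b<-.30: th=b-.30; om=max(om,bd)
    return np.array([th,om,d,s])
def roll(x,b,vp,rows):  # rows: (db,dy) per 0.1 s; vp previous pivot speed; returns traj
    tr=[]
    for db,dy in rows:
        v=(dy+.021*db)/.1; x=x.copy(); x[1]+=.0473/.0138*(v-vp); vp=v
        if x[0]-b>.2999 and x[1]>db/.1: x[1]=db/.1
        for k in range(20): b+=db/20; x=step(x,b,db/.1,v)
        tr.append(np.r_[x[:2],b])
    return x,b,vp,np.array(tr)
def hold(x,b,vp,t):
    x=x.copy(); x[1]-=.0473/.0138*vp
    for k in range(int(round(t/DT))): x=step(x,b,0,0)
    return x
def kfp(f,x,P,Q):
    F=np.zeros((4,4)); x1=f(x)
    for i in range(4):
        e=np.zeros(4); e[i]=1e-4; F[:,i]=(f(x+e)-f(x-e))/2e-4
    return x1,F@P@F.T+Q
def kfu(x,P,z,b,sd,off):
    H=np.array([[1,0,0,0.]]); y=z-off-(x[0]-b); S=(H@P@H.T)[0,0]+sd**2; K=P@H.T/S
    return x+K[:,0]*y,P-K@H@P,y
E
python3 - <<'E'
from h2 import *
for n in("top","top","side"): print(n,[round(float(v),4) for v in meas(n)])
print(base_pose()[1].round(4),base_pose()[2])
E
```

```text
top [0.2946, 3143.0, 0.273, 0.2852]
top [0.2941, 3132.0, 0.2726, 0.2852]
side [0.3119, 4321.0, 0.2744, 0.2664]
[[ 9.966e-01  8.180e-02  1.500e-03]
 [-8.180e-02  9.966e-01 -4.000e-04]
 [-1.600e-03  3.000e-04  1.000e+00]] [ 0.47490094 -0.21247695  0.24657761]
```

```bash
cat > cyc.py <<'E'
import sys
from h2 import *
# args: y_mm x_mm down_mm yaw n   (totals for the coming call; y,x in base axes)
Y,X,D,W=map(float,sys.argv[1:5]); n=int(sys.argv[5]); OFF=-.0056
try: S=json.load(open("st.json"))
except FileNotFoundError: S=dict(x=[.3,0,0,1],P=np.diag([1e-6,1e-6,4e-4,1.2e-3]).tolist(),b=0.,rows=[])
x,P,b,rows=np.array(S["x"]),np.array(S["P"]),S["b"],S["rows"]
vp=0.
if rows:
    Q=np.diag([1e-5,3e-4,1e-6,1e-5]); f=lambda a:roll(a,b,0.,rows)[0]
    x,P=kfp(f,x,P,Q); _,b,vp,_=roll(x,b,0.,rows)
pr=x[0]
o,Rb,ob=base_pose(); inn=[]
for k in range(2):
    q=meas()[0]; x,P,e=kfu(x,P,q,b,.002,OFF); inn.append(e)
    x,P=kfp(lambda a:hold(a,b,vp,.05),x,P,np.diag([1e-7,1e-5,0,0])); vp=0.
w=np.ones(n); w[0]=w[-1]=.5; w/=w.sum(); dy=Y/1000*w; dyp=(Y/1000+.15*W)*w
def full(u):
    N=n+7; r=np.zeros((N,2)); r[:n,0]=u[:n]; r[n+1:,0]=u[n:]; r[:n,1]=dyp; return r
def res(u):
    xx,bb,_,tr=roll(x,b,0.,full(u))
    return np.r_[tr[:,0]*3,tr[:,1]*.7,tr[:,2]*2,u*2,(tr[-1,1]+2.94*tr[-1,0])*10,tr[-1,2]*4]
s=least_squares(res,np.zeros(n+6),bounds=(-.08,.08),diff_step=1e-3)
u=np.round(s.x[:n],3); tr=roll(x,b,0.,full(np.r_[u,s.x[n:]]))[3]
out=[[0,round(-X/25*w[i],2),round(Y/25*w[i],2),round(D/25*w[i],2),round(-u[i]*10,2)+0,0,round(-W*10*w[i],2)] for i in range(n)]
json.dump(dict(x=x.tolist(),P=P.tolist(),b=b,rows=[[u[i],out[i][2]*.025+.15*W*w[i]] for i in range(n)]),open("st.json","w"))
print("t",o["clock"],"x",x.round(4),"b",round(b,4),"b_meas",round(float(Rb[2,1]),4),"innov",np.round(inn,4),"org",ob.round(4),"yaw",round(float(np.arctan2(Rb[1,0],Rb[0,0])),4),"Rb20",round(float(Rb[2,0]),4))
print("plan th",tr[:,0].round(3),"b",tr[:,2].round(3))
print([[float(v) for v in r] for r in out])
E
python3 cyc.py 0 0 0 0 8
```

```text
t 7.3 x [0.3 0.  0.  1. ] b 0.0 b_meas 0.0003 innov [ 0.     -0.0003] org [ 0.4749 -0.2125  0.2466] yaw -0.0819 Rb20 -0.0016
plan th [0.281 0.265 0.251 0.237 0.22  0.2   0.176 0.151 0.122 0.093 0.066 0.041
 0.023 0.014 0.013] b [-0.019 -0.035 -0.048 -0.063 -0.065 -0.062 -0.061 -0.048 -0.048 -0.032
 -0.015  0.001  0.016  0.029  0.032]
[[0.0, -0.0, 0.0, 0.0, 0.19, 0.0, -0.0], [0.0, -0.0, 0.0, 0.0, 0.16, 0.0, -0.0], [0.0, -0.0, 0.0, 0.0, 0.13, 0.0, -0.0], [0.0, -0.0, 0.0, 0.0, 0.15, 0.0, -0.0], [0.0, -0.0, 0.0, 0.0, 0.02, 0.0, -0.0], [0.0, -0.0, 0.0, 0.0, -0.03, 0.0, -0.0], [0.0, -0.0, 0.0, 0.0, -0.01, 0.0, -0.0], [0.0, -0.0, 0.0, 0.0, -0.13, 0.0, -0.0]]
```

Emit:
carry_out(commands=[[0,0,0,0,0.19,0,0],[0,0,0,0,0.16,0,0],[0,0,0,0,0.13,0,0],[0,0,0,0,0.15,0,0],[0,0,0,0,0.02,0,0],[0,0,0,0,-0.03,0,0],[0,0,0,0,-0.01,0,0],[0,0,0,0,-0.13,0,0]])

```text
clock: 8.2
position: [0.4755, -0.2126, 0.2992]
ee_rot: [-0.128, -3.136, 0.074]
force: [-0.2, 0.2, -6.9]
width: 0.327
gripper_force: 55.0
```

```bash
python3 cyc.py 0 0 0 0 7
```

```text
t 8.2 x [ 0.1127 -0.337  -0.0027  1.0016] b -0.048 b_meas -0.0473 innov [-0.005  -0.0025] org [ 0.4753 -0.215   0.2475] yaw -0.0815 Rb20 -0.0
plan th [0.082 0.056 0.037 0.024 0.016 0.012 0.01  0.01  0.011 0.013 0.016 0.02
 0.026 0.033] b [-0.013  0.008  0.015  0.014  0.011  0.008  0.006  0.006  0.005  0.005
  0.004  0.004  0.004  0.002]
[[0.0, -0.0, 0.0, 0.0, -0.35, 0.0, -0.0], [0.0, -0.0, 0.0, 0.0, -0.21, 0.0, -0.0], [0.0, -0.0, 0.0, 0.0, -0.07, 0.0, -0.0], [0.0, -0.0, 0.0, 0.0, 0.01, 0.0, -0.0], [0.0, -0.0, 0.0, 0.0, 0.03, 0.0, -0.0], [0.0, -0.0, 0.0, 0.0, 0.03, 0.0, -0.0], [0.0, -0.0, 0.0, 0.0, 0.02, 0.0, -0.0]]
```

Emit:
carry_out(commands=[[0,0,0,0,-0.35,0,0],[0,0,0,0,-0.21,0,0],[0,0,0,0,-0.07,0,0],[0,0,0,0,0.01,0,0],[0,0,0,0,0.03,0,0],[0,0,0,0,0.03,0,0],[0,0,0,0,0.02,0,0]])

```text
clock: 9.0
position: [0.4756, -0.2124, 0.2992]
ee_rot: [0.128, 3.139, 0.009]
force: [-0.0, -0.4, -7.9]
width: 0.32
gripper_force: 55.0
```

```bash
python3 - <<'E'
s=open("cyc.py").read()
s=s.replace("s=least_squares(res,np.zeros(n+6),bounds=(-.08,.08),diff_step=1e-3)","""from scipy.optimize import lsq_linear
U=np.zeros(n+6)
for _ in range(3):
    r0=res(U); J=np.array([(res(U+e)-res(U-e))/2e-3 for e in np.eye(n+6)*1e-3]).T
    U=U+lsq_linear(J,-r0,bounds=(-.08-U-1e-9,.08-U+1e-9)).x""").replace("s.x[","U[")
open("cyc.py","w").write(s)
E
python3 cyc.py 30 0 0 0.02 8
```

```text
t 9.0 x [0.0705 0.1688 0.0024 0.9845] b 0.006 b_meas 0.0057 innov [ 0.0468 -0.0016] org [ 0.4756 -0.2121  0.2474] yaw -0.0812 Rb20 0.0
plan th [ 0.084  0.089  0.078  0.059  0.04   0.027  0.022  0.016  0.012  0.014
  0.016  0.003 -0.034 -0.1   -0.205] b [-0.074 -0.115 -0.068 -0.022  0.003  0.014  0.019  0.026  0.026  0.016
 -0.021 -0.101 -0.123 -0.123 -0.163]
[[0.0, -0.0, 0.09, 0.0, 0.8, 0.0, -0.01], [0.0, -0.0, 0.17, 0.0, 0.41, 0.0, -0.03], [0.0, -0.0, 0.17, 0.0, -0.47, 0.0, -0.03], [0.0, -0.0, 0.17, 0.0, -0.46, 0.0, -0.03], [0.0, -0.0, 0.17, 0.0, -0.25, 0.0, -0.03], [0.0, -0.0, 0.17, 0.0, -0.11, 0.0, -0.03], [0.0, -0.0, 0.17, 0.0, -0.05, 0.0, -0.03], [0.0, -0.0, 0.09, 0.0, -0.07, 0.0, -0.01]]
```

Emit:
carry_out(commands=[[0,0,0.09,0,0.8,0,-0.01],[0,0,0.17,0,0.41,0,-0.03],[0,0,0.17,0,-0.47,0,-0.03],[0,0,0.17,0,-0.46,0,-0.03],[0,0,0.17,0,-0.25,0,-0.03],[0,0,0.09,0,-0.11,0,-0.01]])

```text
clock: 9.7
position: [0.477, -0.1916, 0.2981]
ee_rot: [-0.108, -3.139, -0.023]
force: [-0.2, -0.6, -7.8]
width: 0.326
gripper_force: 55.0
```

```bash
python3 - <<'E'
import json
S=json.load(open("st.json")); S["rows"]=S["rows"][:6]; S["rows"][5][1]=.09*.025+.15*.001; json.dump(S,open("st.json","w"))
s=open("cyc.py").read()
s=s.replace("range(2)","range(3)").replace("b,.002,OFF","b,.0012,OFF").replace("1e-5,3e-4,1e-6","1e-5,1e-3,1e-6")
i=s.index("def full"); j=s.index("from scipy.optimize import lsq")
s=s[:i]+"""ex=np.array
def sim(u):
    xx,bb,v,t1=roll(x,b,0.,np.c_[u[:n],dyp]); xx=hold(xx,bb,v,.15)
    t2=roll(xx,bb,0.,np.c_[u[n:],np.zeros(6)])[3]; return np.r_[t1,[[xx[0],xx[1],bb]],t2]
def res(u):
    tr=sim(u)
    return np.r_[tr[:,0]*3,tr[:,1]*.7,tr[:,2]*2,u*2,(tr[-1,1]+2.94*tr[-1,0])*10,tr[-1,2]*4]
"""+s[j:]
s=s.replace("+1e-9)).x","+1e-9),method='bvls').x").replace("tr=roll(x,b,0.,full(np.r_[u,U[n:]]))[3]","tr=sim(np.r_[u,U[n:]])").replace("ex=np.array\n","")
open("cyc.py","w").write(s)
E
python3 cyc.py 25 0 0 0.02 6
```

```text
t 9.7 x [-5.220e-02 -2.491e-01  2.000e-04  9.925e-01] b 0.014 b_meas 0.0145 innov [-0.0306  0.0014  0.0009] org [ 0.477  -0.1909  0.2463] yaw -0.0688 Rb20 -0.0008
plan th [-0.059 -0.049 -0.036 -0.022 -0.009 -0.004 -0.006 -0.005 -0.002  0.001
  0.003  0.006  0.009] b [ 0.062  0.036  0.013  0.004  0.005  0.013  0.013  0.006  0.002 -0.
 -0.001 -0.     0.   ]
[[0.0, -0.0, 0.1, 0.0, -0.48, 0.0, -0.02], [0.0, -0.0, 0.2, 0.0, 0.26, 0.0, -0.04], [0.0, -0.0, 0.2, 0.0, 0.23, 0.0, -0.04], [0.0, -0.0, 0.2, 0.0, 0.09, 0.0, -0.04], [0.0, -0.0, 0.2, 0.0, -0.01, 0.0, -0.04], [0.0, -0.0, 0.1, 0.0, -0.08, 0.0, -0.02]]
```

Emit:
carry_out(commands=[[0,0,0.1,0,-0.48,0,-0.02],[0,0,0.2,0,0.26,0,-0.04],[0,0,0.2,0,0.23,0,-0.04],[0,0,0.2,0,0.09,0,-0.04],[0,0,0.2,0,-0.01,0,-0.04],[0,0,0.1,0,-0.08,0,-0.02]])

```text
clock: 10.45
position: [0.4788, -0.1654, 0.2987]
ee_rot: [0.073, 3.141, 0.022]
force: [-0.5, 0.2, -7.4]
width: 0.32
gripper_force: 55.0
```

```bash
sed -i 's/print("plan th"/print("P",np.sqrt(np.diag(P)).round(4),"pred",round(float(pr),4));print("plan th"/' cyc.py; python3 cyc.py 25 0 0 0.02 6
```

```text
t 10.45 x [-0.0531 -0.1258 -0.0021  1.0029] b 0.013 b_meas 0.0139 innov [-0.0281 -0.0019 -0.0021] org [ 0.4788 -0.1647  0.2469] yaw -0.0462 Rb20 -0.0003
P [0.0017 0.016  0.0015 0.0091] pred -0.0044
plan th [-0.052 -0.04  -0.027 -0.015 -0.004 -0.001 -0.005 -0.005 -0.004 -0.003
 -0.003 -0.003 -0.004] b [ 0.039  0.02   0.007  0.004  0.007  0.015  0.015  0.007  0.003  0.001
  0.     0.    -0.   ]
[[0.0, -0.0, 0.1, 0.0, -0.26, 0.0, -0.02], [0.0, -0.0, 0.2, 0.0, 0.19, 0.0, -0.04], [0.0, -0.0, 0.2, 0.0, 0.13, 0.0, -0.04], [0.0, -0.0, 0.2, 0.0, 0.03, 0.0, -0.04], [0.0, -0.0, 0.2, 0.0, -0.03, 0.0, -0.04], [0.0, -0.0, 0.1, 0.0, -0.08, 0.0, -0.02]]
```

```bash
cat > fit.py <<'E'
from h2 import *
W=lambda a:.15*np.array(a)*.1
segs=[(7.4,[-.019,-.016,-.013,-.015,-.002,.003,.001,.013],[0]*8,[0]*8),
(8.3,[.035,.021,.007,-.001,-.003,-.003,-.002],[0]*7,[0]*7),
(9.1,[-.08,-.041,.047,.046,.025,.011],[.09,.17,.17,.17,.17,.09],[.01,.03,.03,.03,.03,.01]),
(9.85,[.048,-.026,-.023,-.009,.001,.008],[.1,.2,.2,.2,.2,.1],[.02,.04,.04,.04,.04,.02])]
T=[7.3];B=[0];Yp=[0]
for t0,db,y,w in segs:
    T.append(t0);B.append(B[-1]);Yp.append(Yp[-1])
    for i in range(len(db)): T.append(t0+.1*(i+1));B.append(B[-1]+db[i]);Yp.append(Yp[-1]+.025*y[i]+.015*w[i])
T.append(10.7);B.append(B[-1]);Yp.append(Yp[-1])
tm=np.array([8.2,8.3,9.0,9.1,9.7,9.85,10.45,10.6]); zm=np.array([.146,.1127,.0568,.0705,-.0036,-.0522,-.0325,-.0531])
t=np.arange(7.3,10.65,DT)
def simall(p):
    d,s,tau,g,zo=p; b=np.interp(t-tau,T,B); y=np.interp(t-tau,T,Yp)+.021*b
    # first-order smoothing 20ms for derivatives
    bd=np.gradient(b,DT); a=np.gradient(np.gradient(y,DT),DT)
    x=np.array([.3,0.]);out=[]
    for k in range(len(t)):
        out.append(x[0]); al=(.464*s*np.sin(x[0])-.38*(x[0]-b[k]-d)-.012*(x[1]-bd[k])+.0473*s*g*a[k])/(.0138*s)
        x[1]+=al*DT;x[0]+=x[1]*DT
        if x[0]-b[k]>.3: x[0]=b[k]+.3;x[1]=min(x[1],bd[k])
    return np.array(out)
def R(p):
    return np.r_[(np.interp(tm,t,simall(p))+p[4]-zm)/.002,p[0]/.01,(p[1]-1)/.035,(p[2]-.03)/.04,(p[3]-1)/.1,p[4]/.004]
best=None
for tau in(0,.03,.06,.1):
    for d in (-.005,0,.005):
        r=least_squares(R,[d,1,tau,1,0],x_scale=[.01,.03,.03,.1,.004],diff_step=1e-4)
        if best is None or r.cost<best.cost: best=r
print(best.cost,best.x.round(4)); print((np.interp(tm,t,simall(best.x))+best.x[4]-zm).round(4))
E
timeout 300 python3 fit.py
```

```text
4.6640417234801586 [-0.0034  1.0112 -0.0108  1.0889 -0.0042]
[-0.0011  0.0034  0.0006 -0.001  -0.0025  0.0018 -0.0009  0.0006]
```

```bash
cat >> fit.py <<'E'
o=simall(best.x); i=int(round((10.6-7.3)/DT)); om=(o[i]-o[i-2])/(2*DT); p=best.x; print("state",o[i],om)
json.dump(dict(x=[float(o[i]),float(om),float(p[0]),float(p[1])],P=np.diag([4e-6,3e-4,4e-6,1e-4]).tolist(),b=.013,rows=[]),open("st.json","w"))
E
timeout 300 python3 fit.py | tail -1
sed -i 's/\.0473\/\.0138/1.07*.0473\/.0138/g' h2.py
sed -i 's/OFF=-.0056/OFF=-.0098/; s/1e-5,1e-3,1e-6,1e-5/4e-6,3e-4,1e-6,1e-5/; s/^for k in range(3)/for k in range(3 if rows else 0)/' cyc.py
python3 cyc.py 25 0 0 0.02 6
```

```text
state -0.048264227608943576 -0.11999942559316537
t 10.6 x [-0.0483 -0.12   -0.0034  1.0112] b 0.013 b_meas 0.0132 innov [] org [ 0.4786 -0.1661  0.2469] yaw -0.0484 Rb20 -0.0002
P [0.002  0.0173 0.002  0.01  ] pred -0.0483
plan th [-0.047 -0.035 -0.023 -0.013 -0.003 -0.001 -0.007 -0.008 -0.008 -0.008
 -0.009 -0.011 -0.014] b [0.033 0.016 0.006 0.005 0.009 0.018 0.018 0.01  0.005 0.002 0.002 0.001
 0.001]
[[0.0, -0.0, 0.1, 0.0, -0.2, 0.0, -0.02], [0.0, -0.0, 0.2, 0.0, 0.17, 0.0, -0.04], [0.0, -0.0, 0.2, 0.0, 0.1, 0.0, -0.04], [0.0, -0.0, 0.2, 0.0, 0.01, 0.0, -0.04], [0.0, -0.0, 0.2, 0.0, -0.04, 0.0, -0.04], [0.0, -0.0, 0.1, 0.0, -0.09, 0.0, -0.02]]
```

Emit:
carry_out(commands=[[0,0,0.1,0,-0.2,0,-0.02],[0,0,0.2,0,0.17,0,-0.04],[0,0,0.2,0,0.1,0,-0.04],[0,0,0.2,0,0.01,0,-0.04],[0,0,0.2,0,-0.04,0,-0.04],[0,0,0.1,0,-0.09,0,-0.02]])

```text
clock: 11.2
position: [0.4797, -0.1403, 0.299]
ee_rot: [0.041, 3.141, 0.03]
force: [-0.2, 0.7, -6.3]
width: 0.322
gripper_force: 55.0
```

```bash
python3 cyc.py 30 0 0 0.02 6
```

```text
t 11.2 x [ 0.0133  0.03   -0.0028  1.0098] b 0.018 b_meas 0.019 innov [ 0.0156 -0.0006 -0.0019] org [ 0.4798 -0.1393  0.2472] yaw -0.026 Rb20 0.0
P [0.0016 0.0151 0.0017 0.0104] pred -0.0011
plan th [ 0.019  0.026  0.02   0.004 -0.013 -0.031 -0.044 -0.038 -0.028 -0.02
 -0.015 -0.015 -0.026] b [-0.051 -0.059 -0.048 -0.035  0.008  0.084  0.084  0.031  0.005 -0.004
 -0.008 -0.016 -0.047]
[[0.0, -0.0, 0.12, 0.0, 0.69, 0.0, -0.02], [0.0, -0.0, 0.24, 0.0, 0.08, 0.0, -0.04], [0.0, -0.0, 0.24, 0.0, -0.11, 0.0, -0.04], [0.0, -0.0, 0.24, 0.0, -0.13, 0.0, -0.04], [0.0, -0.0, 0.24, 0.0, -0.43, 0.0, -0.04], [0.0, -0.0, 0.12, 0.0, -0.76, 0.0, -0.02]]
```

```bash
cat > re.sh <<'E'
python3 -c "
import json;S=json.load(open('st.json'));S['rows']=[];json.dump(S,open('st.json','w'))"
E
sed -i "s/U=U+lsq_linear.*/U=np.clip(U+np.linalg.lstsq(J,-r0,rcond=None)[0],-.08,.08)/" cyc.py
sh re.sh; python3 cyc.py 30 0 0 0.02 6
```

```text
t 11.35 x [ 0.0133  0.03   -0.0028  1.0098] b 0.018 b_meas 0.0181 innov [] org [ 0.4796 -0.1406  0.2473] yaw -0.0281 Rb20 0.0
P [0.0016 0.0151 0.0017 0.0104] pred 0.0133
plan th [ 0.019  0.027  0.027  0.024  0.023  0.016  0.001 -0.002 -0.002 -0.001
 -0.     0.     0.   ] b [-0.052 -0.049 -0.024 -0.     0.015  0.027  0.027  0.015  0.007  0.003
  0.002  0.001  0.001]
[[0.0, -0.0, 0.12, 0.0, 0.7, 0.0, -0.02], [0.0, -0.0, 0.24, 0.0, -0.03, 0.0, -0.04], [0.0, -0.0, 0.24, 0.0, -0.25, 0.0, -0.04], [0.0, -0.0, 0.24, 0.0, -0.24, 0.0, -0.04], [0.0, -0.0, 0.24, 0.0, -0.15, 0.0, -0.04], [0.0, -0.0, 0.12, 0.0, -0.12, 0.0, -0.02]]
```

Now the plan converges sensibly.

Emit:
carry_out(commands=[[0,0,0.12,0,0.7,0,-0.02],[0,0,0.24,0,-0.03,0,-0.04],[0,0,0.24,0,-0.25,0,-0.04],[0,0,0.24,0,-0.24,0,-0.04],[0,0,0.24,0,-0.15,0,-0.04],[0,0,0.12,0,-0.12,0,-0.02]])

```text
clock: 11.95
position: [0.4802, -0.1116, 0.2984]
ee_rot: [-0.014, -3.141, -0.045]
force: [-0.2, 1.2, -7.4]
width: 0.322
gripper_force: 55.0
```

```bash
python3 cyc.py 40 -3 0 0.014 7
```

```text
t 11.95 x [ 0.0217  0.0157 -0.0017  1.0114] b 0.027 b_meas 0.0287 innov [0.0122 0.001  0.0013] org [ 0.4802 -0.1101  0.2466] yaw -0.0087 Rb20 -0.0003
P [0.0015 0.0138 0.0013 0.0106] pred 0.0159
plan th [0.026 0.035 0.035 0.028 0.018 0.008 0.002 0.008 0.027 0.048 0.067 0.072
 0.063 0.028] b [-0.053 -0.056 -0.034 -0.02  -0.014  0.008  0.088  0.088  0.008 -0.018
 -0.027 -0.077 -0.087 -0.13 ]
[[0.0, 0.01, 0.13, 0.0, 0.8, 0.0, -0.01], [0.0, 0.02, 0.27, 0.0, 0.03, 0.0, -0.02], [0.0, 0.02, 0.27, 0.0, -0.22, 0.0, -0.02], [0.0, 0.02, 0.27, 0.0, -0.14, 0.0, -0.02], [0.0, 0.02, 0.27, 0.0, -0.06, 0.0, -0.02], [0.0, 0.02, 0.27, 0.0, -0.22, 0.0, -0.02], [0.0, 0.01, 0.13, 0.0, -0.8, 0.0, -0.01]]
```

```bash
sed -i 's/,u\*2,/,u*6,/; s/^w=np.ones(n); w\[0\]=w\[-1\]=.5;/w=np.sin(np.pi*(np.arange(n)+.7)\/(n+.4));/' cyc.py
sh re.sh; python3 cyc.py 40 -3 0 0.014 7
```

```text
t 12.1 x [ 0.0217  0.0157 -0.0017  1.0114] b 0.027 b_meas 0.0272 innov [] org [ 0.4801 -0.1105  0.2466] yaw -0.0086 Rb20 -0.0004
P [0.0015 0.0138 0.0013 0.0106] pred 0.0217
plan th [ 0.026  0.036  0.045  0.048  0.047  0.041  0.03   0.015  0.013  0.013
  0.01  -0.003 -0.032 -0.09 ] b [-0.033 -0.05  -0.043 -0.025 -0.004  0.013  0.024  0.024  0.015 -0.001
 -0.025 -0.06  -0.081 -0.13 ]
[[0.0, 0.01, 0.1, 0.0, 0.6, 0.0, -0.01], [0.0, 0.02, 0.22, 0.0, 0.17, 0.0, -0.02], [0.0, 0.02, 0.31, 0.0, -0.07, 0.0, -0.03], [0.0, 0.03, 0.34, 0.0, -0.18, 0.0, -0.03], [0.0, 0.02, 0.31, 0.0, -0.21, 0.0, -0.03], [0.0, 0.02, 0.22, 0.0, -0.17, 0.0, -0.02], [0.0, 0.01, 0.1, 0.0, -0.11, 0.0, -0.01]]
```

```bash
sh re.sh; cp st.json st_keep.json; sed 's/^    U=np.clip(.*/    dU=np.linalg.lstsq(J,-r0,rcond=None)[0]; print("cost",r0@r0,"pred",((r0+J@dU)**2).sum(),dU.round(3)); U=U+dU/' cyc.py > dbg.py; python3 dbg.py 40 -3 0 0.014 7; cp st_keep.json st.json; grep -n "def sim" -A4 cyc.py
```

```text
cost 103.00527029672556 pred 3.6643684165533443 [-0.044 -0.022 -0.016 -0.024 -0.041 -0.029 -0.02  -0.008 -0.003  0.001
  0.006  0.012 -0.031]
cost 456.9847321597919 pred 2.7363144219547273 [-0.02   0.001  0.021  0.044  0.07   0.067  0.069  0.044  0.026  0.012
 -0.001  0.005 -0.025]
cost 55.03955983381614 pred 1.7384843920870214 [ 0.004  0.004  0.003 -0.001 -0.009 -0.021 -0.039 -0.046 -0.039 -0.037
 -0.039 -0.037  0.007]
t 12.1 x [ 0.0217  0.0157 -0.0017  1.0114] b 0.027 b_meas 0.0272 innov [] org [ 0.4801 -0.1105  0.2466] yaw -0.0086 Rb20 -0.0004
P [0.0015 0.0138 0.0013 0.0106] pred 0.0217
plan th [ 0.026  0.036  0.045  0.048  0.047  0.041  0.03   0.015  0.013  0.013
  0.01  -0.003 -0.032 -0.09 ] b [-0.033 -0.05  -0.043 -0.025 -0.004  0.013  0.024  0.024  0.015 -0.001
 -0.025 -0.06  -0.081 -0.13 ]
[[0.0, 0.01, 0.1, 0.0, 0.6, 0.0, -0.01], [0.0, 0.02, 0.22, 0.0, 0.17, 0.0, -0.02], [0.0, 0.02, 0.31, 0.0, -0.07, 0.0, -0.03], [0.0, 0.03, 0.34, 0.0, -0.18, 0.0, -0.03], [0.0, 0.02, 0.31, 0.0, -0.21, 0.0, -0.03], [0.0, 0.02, 0.22, 0.0, -0.17, 0.0, -0.02], [0.0, 0.01, 0.1, 0.0, -0.11, 0.0, -0.01]]
18:def sim(u):
19-    xx,bb,v,t1=roll(x,b,0.,np.c_[u[:n],dyp]); xx=hold(xx,bb,v,.15)
20-    t2=roll(xx,bb,0.,np.c_[u[n:],np.zeros(6)])[3]; return np.r_[t1,[[xx[0],xx[1],bb]],t2]
21-def res(u):
22-    tr=sim(u)
```

```bash
sed -i 's/if th-b>.30:/if STOP and th-b>.30:/; s/if th-b<-.30:/if STOP and th-b<-.30:/; s/^DT=.005/DT=.005; STOP=False/; s/    if x\[0\]-b>.2999.*//' h2.py; sed -i 's/,u\*6,/,u*4,/' cyc.py; python3 cyc.py 40 -3 0 0.014 7
```

```text
t 12.1 x [ 0.0217  0.0157 -0.0017  1.0114] b 0.027 b_meas 0.0272 innov [] org [ 0.4801 -0.1105  0.2466] yaw -0.0086 Rb20 -0.0004
P [0.0015 0.0138 0.0013 0.0106] pred 0.0217
plan th [ 0.025  0.032  0.037  0.038  0.035  0.028  0.016 -0.003 -0.008 -0.01
 -0.011 -0.013 -0.015 -0.018] b [-0.042 -0.056 -0.042 -0.019  0.003  0.018  0.024  0.024  0.016  0.008
  0.004  0.001  0.    -0.   ]
[[0.0, 0.01, 0.1, 0.0, 0.69, 0.0, -0.01], [0.0, 0.02, 0.22, 0.0, 0.14, 0.0, -0.02], [0.0, 0.02, 0.31, 0.0, -0.14, 0.0, -0.03], [0.0, 0.03, 0.34, 0.0, -0.23, 0.0, -0.03], [0.0, 0.02, 0.31, 0.0, -0.22, 0.0, -0.03], [0.0, 0.02, 0.22, 0.0, -0.15, 0.0, -0.02], [0.0, 0.01, 0.1, 0.0, -0.06, 0.0, -0.01]]
```

Emit:
carry_out(commands=[[0,0.01,0.1,0,0.69,0,-0.01],[0,0.02,0.22,0,0.14,0,-0.02],[0,0.02,0.31,0,-0.14,0,-0.03],[0,0.03,0.34,0,-0.23,0,-0.03],[0,0.02,0.31,0,-0.22,0,-0.03],[0,0.02,0.22,0,-0.15,0,-0.02],[0,0.01,0.1,0,-0.06,0,-0.01]])

```text
clock: 12.8
position: [0.4769, -0.0715, 0.2974]
ee_rot: [0.01, -3.14, -0.04]
force: [-0.6, 0.1, -6.7]
width: 0.32
gripper_force: 55.0
```

```bash
python3 cyc.py 40 -3 0 0.014 7
```

```text
t 12.8 x [ 0.0023 -0.0556 -0.0015  1.0117] b 0.024 b_meas 0.0253 innov [ 0.0023  0.0021 -0.0009] org [ 0.4768 -0.0702  0.2456] yaw 0.0064 Rb20 -0.0008
P [0.0015 0.0137 0.0013 0.0109] pred 0.0156
plan th [ 0.002  0.009  0.016  0.021  0.023  0.019  0.009 -0.008 -0.013 -0.017
 -0.02  -0.024 -0.03  -0.038] b [-0.02  -0.033 -0.027 -0.012  0.004  0.016  0.021  0.021  0.013  0.006
  0.002 -0.    -0.001 -0.001]
[[0.0, 0.01, 0.1, 0.0, 0.44, 0.0, -0.01], [0.0, 0.02, 0.22, 0.0, 0.13, 0.0, -0.02], [0.0, 0.02, 0.31, 0.0, -0.06, 0.0, -0.03], [0.0, 0.03, 0.34, 0.0, -0.15, 0.0, -0.03], [0.0, 0.02, 0.31, 0.0, -0.16, 0.0, -0.03], [0.0, 0.02, 0.22, 0.0, -0.12, 0.0, -0.02], [0.0, 0.01, 0.1, 0.0, -0.05, 0.0, -0.01]]
```

Innovation of 2 mrad: the model now tracks well.

Emit:
carry_out(commands=[[0,0.01,0.1,0,0.44,0,-0.01],[0,0.02,0.22,0,0.13,0,-0.02],[0,0.02,0.31,0,-0.06,0,-0.03],[0,0.03,0.34,0,-0.15,0,-0.03],[0,0.02,0.31,0,-0.16,0,-0.03],[0,0.02,0.22,0,-0.12,0,-0.02],[0,0.01,0.1,0,-0.05,0,-0.01]])

```text
clock: 13.65
position: [0.4732, -0.0313, 0.2968]
ee_rot: [0.034, -3.14, -0.035]
force: [-0.2, -0.1, -7.2]
width: 0.323
gripper_force: 55.0
```

```bash
python3 cyc.py 45 -1 0 0.01 8
```

```text
t 13.65 x [-0.0203 -0.0938 -0.0017  1.0116] b 0.021 b_meas 0.0221 innov [-0.0104  0.0011  0.0013] org [ 0.4731 -0.0302  0.245 ] yaw 0.0219 Rb20 -0.0009
P [0.0015 0.0138 0.0013 0.0114] pred 0.0094
plan th [-0.023 -0.017 -0.008  0.002  0.01   0.015  0.016  0.012  0.006  0.009
  0.014  0.022  0.031  0.042  0.054] b [ 0.001 -0.011 -0.013 -0.007  0.003  0.013  0.02   0.022  0.022  0.014
  0.008  0.005  0.003  0.002  0.002]
[[0.0, 0.0, 0.09, 0.0, 0.2, 0.0, -0.0], [0.0, 0.0, 0.2, 0.0, 0.12, 0.0, -0.01], [0.0, 0.01, 0.28, 0.0, 0.02, 0.0, -0.02], [0.0, 0.01, 0.33, 0.0, -0.06, 0.0, -0.02], [0.0, 0.01, 0.33, 0.0, -0.1, 0.0, -0.02], [0.0, 0.01, 0.28, 0.0, -0.1, 0.0, -0.02], [0.0, 0.0, 0.2, 0.0, -0.07, 0.0, -0.01], [0.0, 0.0, 0.09, 0.0, -0.02, 0.0, -0.0]]
```

Emit:
carry_out(commands=[[0,0,0.09,0,0.2,0,0],[0,0,0.2,0,0.12,0,-0.01],[0,0.01,0.28,0,0.02,0,-0.02],[0,0.01,0.33,0,-0.06,0,-0.02],[0,0.01,0.33,0,-0.1,0,-0.02],[0,0.01,0.28,0,-0.1,0,-0.02],[0,0,0.2,0,-0.07,0,-0.01],[0,0,0.09,0,-0.02,0,0]])

```text
clock: 14.6
position: [0.4711, 0.0138, 0.2968]
ee_rot: [0.051, -3.14, -0.035]
force: [-0.6, -0.0, -8.0]
width: 0.327
gripper_force: 55.0
```

```bash
python3 cyc.py 45 -1 0 0 8
```

```text
t 14.6 x [-0.0254 -0.0651 -0.0024  1.0133] b 0.022 b_meas 0.0226 innov [-0.0233  0.001   0.0001] org [0.471  0.0149 0.245 ] yaw 0.0322 Rb20 -0.0008
P [0.0015 0.0137 0.0013 0.0116] pred 0.0123
plan th [-0.026 -0.019 -0.009  0.     0.007  0.011  0.01   0.005 -0.005 -0.006
 -0.005 -0.004 -0.002 -0.001  0.   ] b [ 0.001 -0.012 -0.014 -0.008  0.002  0.012  0.019  0.021  0.021  0.013
  0.008  0.004  0.002  0.002  0.001]
[[0.0, 0.0, 0.09, 0.0, 0.21, 0.0, -0.0], [0.0, 0.0, 0.2, 0.0, 0.13, 0.0, -0.0], [0.0, 0.01, 0.28, 0.0, 0.02, 0.0, -0.0], [0.0, 0.01, 0.33, 0.0, -0.06, 0.0, -0.0], [0.0, 0.01, 0.33, 0.0, -0.1, 0.0, -0.0], [0.0, 0.01, 0.28, 0.0, -0.1, 0.0, -0.0], [0.0, 0.0, 0.2, 0.0, -0.07, 0.0, -0.0], [0.0, 0.0, 0.09, 0.0, -0.02, 0.0, -0.0]]
```

Emit:
carry_out(commands=[[0,0,0.09,0,0.21,0,0],[0,0,0.2,0,0.13,0,0],[0,0.01,0.28,0,0.02,0,0],[0,0.01,0.33,0,-0.06,0,0],[0,0.01,0.33,0,-0.1,0,0],[0,0.01,0.28,0,-0.1,0,0],[0,0,0.2,0,-0.07,0,0],[0,0,0.09,0,-0.02,0,0]])

```text
clock: 15.55
position: [0.4686, 0.0587, 0.2966]
ee_rot: [0.05, -3.14, -0.034]
force: [-0.2, 0.3, -6.9]
width: 0.323
gripper_force: 55.0
```

```bash
python3 cyc.py 45 -1 0 0 8; python3 - <<'E'
import cv2,numpy as np
I=cv2.GaussianBlur(cv2.imread("pics/top0.png"),(5,5),0).astype(int)
K=np.array([[621.5,0,305.499],[0,621.5,247.642],[0,0,1]]);R=np.array([[0.00348487,-0.99998778,-0.00350674],[-0.99656546,-0.00318276,-0.08274754],[0.08273537,0.00378306,-0.99656437]]);t=np.array([-0.0308422,0.60637947,1.40498437])
def w(u,v,z):
    r=R.T@np.linalg.inv(K)@[u,v,1]; c=-R.T@t; return c+r*(z-c[2])/r[2]
L=[];Rr=[]
for v in range(275,360,4):
    s=I[v,:,0]-I[v,:,2]; m=np.where(s[165:255]>13)[0]+165
    L.append(w(m.min()-.5,v,.006)); Rr.append(w(m.max()+.5,v,.006))
L,Rr=np.array(L),np.array(Rr); 
for e in(L,Rr): p=np.polyfit(e[:,0],e[:,1],1); r=e[:,1]-np.polyval(p,e[:,0]); print(p,r.std())
s=(I[300:390,195:225,0]-I[300:390,195:225,2])>13; v=300+np.median([np.where(s[:,k])[0].max() for k in range(30)])+.5
print("near edge",w(208,v,.006))
E
```

```text
t 15.55 x [-0.0228 -0.0664 -0.0028  1.0139] b 0.021 b_meas 0.0216 innov [-0.0135  0.0013 -0.0005] org [0.4685 0.0598 0.2449] yaw 0.0322 Rb20 -0.0009
P [0.0015 0.0136 0.0013 0.012 ] pred 0.005
plan th [-0.023 -0.017 -0.007  0.002  0.008  0.012  0.011  0.005 -0.005 -0.007
 -0.007 -0.007 -0.006 -0.006 -0.007] b [-0.    -0.012 -0.014 -0.008  0.002  0.012  0.019  0.021  0.021  0.013
  0.008  0.004  0.002  0.001  0.001]
[[0.0, 0.0, 0.09, 0.0, 0.21, 0.0, -0.0], [0.0, 0.0, 0.2, 0.0, 0.12, 0.0, -0.0], [0.0, 0.01, 0.28, 0.0, 0.02, 0.0, -0.0], [0.0, 0.01, 0.33, 0.0, -0.06, 0.0, -0.0], [0.0, 0.01, 0.33, 0.0, -0.1, 0.0, -0.0], [0.0, 0.01, 0.28, 0.0, -0.1, 0.0, -0.0], [0.0, 0.0, 0.2, 0.0, -0.07, 0.0, -0.0], [0.0, 0.0, 0.09, 0.0, -0.02, 0.0, -0.0]]
[0.01144336 0.24501588] 0.0006403462380653243
[0.02364472 0.13159098] 0.000664944939280472
near edge [0.32890715 0.1941411  0.006     ]
```

Emit:
carry_out(commands=[[0,0,0.09,0,0.21,0,0],[0,0,0.2,0,0.12,0,0],[0,0.01,0.28,0,0.02,0,0],[0,0.01,0.33,0,-0.06,0,0],[0,0.01,0.33,0,-0.1,0,0],[0,0.01,0.28,0,-0.1,0,0],[0,0,0.2,0,-0.07,0,0],[0,0,0.09,0,-0.02,0,0]])

```text
clock: 16.5
position: [0.4661, 0.1036, 0.2965]
ee_rot: [0.05, -3.14, -0.034]
force: [-0.2, -0.2, -6.9]
width: 0.325
gripper_force: 55.0
```

```bash
python3 cyc.py 48 -0.5 0 -0.01 8
```

```text
t 16.5 x [-0.0278 -0.0793 -0.0033  1.0142] b 0.021 b_meas 0.0216 innov [-0.017   0.0011  0.0006] org [0.466  0.1047 0.2448] yaw 0.0321 Rb20 -0.001
P [0.0015 0.0136 0.0013 0.0124] pred 0.0051
plan th [-0.029 -0.022 -0.012 -0.002  0.006  0.01   0.01   0.005 -0.005 -0.007
 -0.006 -0.004 -0.003 -0.002 -0.002] b [ 0.004 -0.008 -0.011 -0.006  0.003  0.013  0.02   0.022  0.022  0.014
  0.008  0.005  0.003  0.002  0.001]
[[0.0, 0.0, 0.09, 0.0, 0.17, 0.0, 0.0], [0.0, 0.0, 0.21, 0.0, 0.12, 0.0, 0.01], [0.0, 0.0, 0.3, 0.0, 0.03, 0.0, 0.02], [0.0, 0.0, 0.35, 0.0, -0.05, 0.0, 0.02], [0.0, 0.0, 0.35, 0.0, -0.09, 0.0, 0.02], [0.0, 0.0, 0.3, 0.0, -0.1, 0.0, 0.02], [0.0, 0.0, 0.21, 0.0, -0.07, 0.0, 0.01], [0.0, 0.0, 0.09, 0.0, -0.02, 0.0, 0.0]]
```

Emit:
carry_out(commands=[[0,0,0.09,0,0.17,0,0],[0,0,0.21,0,0.12,0,0.01],[0,0,0.3,0,0.03,0,0.02],[0,0,0.35,0,-0.05,0,0.02],[0,0,0.35,0,-0.09,0,0.02],[0,0,0.3,0,-0.1,0,0.02],[0,0,0.21,0,-0.07,0,0.01],[0,0,0.09,0,-0.02,0,0]])

```text
clock: 17.45
position: [0.4648, 0.1512, 0.2965]
ee_rot: [0.035, -3.14, -0.035]
force: [0.3, -0.4, -6.5]
width: 0.327
gripper_force: 55.0
```

```bash
python3 cyc.py 45.3 0 0 -0.008 8
```

```text
t 17.45 x [-0.0324 -0.0832 -0.0037  1.0146] b 0.022 b_meas 0.0226 innov [-0.0185  0.0014  0.0008] org [0.4648 0.1523 0.2448] yaw 0.0221 Rb20 -0.0009
P [0.0015 0.0136 0.0013 0.0127] pred 0.0023
plan th [-0.034 -0.026 -0.016 -0.005  0.004  0.01   0.011  0.007 -0.001 -0.002
  0.     0.003  0.006  0.008  0.011] b [ 0.01  -0.002 -0.007 -0.004  0.004  0.013  0.019  0.021  0.021  0.014
  0.008  0.005  0.003  0.002  0.002]
[[0.0, -0.0, 0.09, 0.0, 0.12, 0.0, 0.0], [0.0, -0.0, 0.2, 0.0, 0.12, 0.0, 0.01], [0.0, -0.0, 0.29, 0.0, 0.05, 0.0, 0.01], [0.0, -0.0, 0.33, 0.0, -0.03, 0.0, 0.01], [0.0, -0.0, 0.33, 0.0, -0.08, 0.0, 0.01], [0.0, -0.0, 0.29, 0.0, -0.09, 0.0, 0.01], [0.0, -0.0, 0.2, 0.0, -0.06, 0.0, 0.01], [0.0, -0.0, 0.09, 0.0, -0.02, 0.0, 0.0]]
```

Emit:
carry_out(commands=[[0,0,0.09,0,0.12,0,0],[0,0,0.2,0,0.12,0,0.01],[0,0,0.29,0,0.05,0,0.01],[0,0,0.33,0,-0.03,0,0.01],[0,0,0.33,0,-0.08,0,0.01],[0,0,0.29,0,-0.09,0,0.01],[0,0,0.2,0,-0.06,0,0.01],[0,0,0.09,0,-0.02,0,0]])

```text
clock: 18.4
position: [0.4639, 0.1966, 0.2967]
ee_rot: [0.025, -3.14, -0.034]
force: [0.1, -0.5, -6.8]
width: 0.328
gripper_force: 55.0
```

```bash
sed -i 's/^w=np.sin/if len(sys.argv)>6:\n    cv2.imwrite("pics\/"+sys.argv[6],arm.get_image("side")["pixels"][120:400,180:460,::-1].repeat(2,0).repeat(2,1)); x,P=kfp(lambda a:hold(a,b,0.,.05),x,P,np.diag([1e-7,1e-5,0,0]))\nw=np.sin/; s/4e-6,3e-4,1e-6,1e-5/4e-6,3e-4,3e-6,1e-5/' cyc.py; python3 cyc.py 0 0 35 0 8
```

```text
t 18.4 x [-0.015  -0.0498 -0.0042  1.015 ] b 0.021 b_meas 0.0215 innov [-0.0109  0.0014 -0.0012] org [0.4639 0.1977 0.2449] yaw 0.0161 Rb20 -0.001
P [0.0015 0.0143 0.0019 0.0131] pred 0.0077
plan th [-0.017 -0.016 -0.013 -0.008 -0.004 -0.     0.003  0.007  0.013  0.018
  0.024  0.031  0.04   0.051  0.065] b [0.025 0.02  0.013 0.008 0.005 0.004 0.004 0.005 0.005 0.005 0.006 0.006
 0.006 0.005 0.004]
[[0.0, -0.0, 0.0, 0.07, -0.04, 0.0, -0.0], [0.0, -0.0, 0.0, 0.15, 0.05, 0.0, -0.0], [0.0, -0.0, 0.0, 0.22, 0.07, 0.0, -0.0], [0.0, -0.0, 0.0, 0.26, 0.05, 0.0, -0.0], [0.0, -0.0, 0.0, 0.26, 0.03, 0.0, -0.0], [0.0, -0.0, 0.0, 0.22, 0.01, 0.0, -0.0], [0.0, -0.0, 0.0, 0.15, 0.0, 0.0, -0.0], [0.0, -0.0, 0.0, 0.07, -0.01, 0.0, -0.0]]
```

Emit:
carry_out(commands=[[0,0,0,0.07,-0.04,0,0],[0,0,0,0.15,0.05,0,0],[0,0,0,0.22,0.07,0,0],[0,0,0,0.26,0.05,0,0],[0,0,0,0.26,0.03,0,0],[0,0,0,0.22,0.01,0,0],[0,0,0,0.15,0,0,0],[0,0,0,0.07,-0.01,0,0]])

```text
clock: 19.35
position: [0.4638, 0.1966, 0.2612]
ee_rot: [0.025, -3.14, -0.007]
force: [1.0, -0.2, -6.7]
width: 0.319
gripper_force: 55.0
```

```bash
python3 cyc.py 0 0 50 0 7 s1.png
```

```text
t 19.35 x [ 0.0423  0.1025 -0.0039  1.0134] b 0.005 b_meas 0.0047 innov [ 0.0194 -0.0011 -0.0022] org [0.4637 0.1969 0.2094] yaw 0.0161 Rb20 -0.0014
P [0.0022 0.0168 0.0019 0.0134] pred 0.0067
plan th [0.047 0.046 0.041 0.033 0.025 0.019 0.015 0.015 0.017 0.021 0.027 0.034
 0.044 0.056] b [-0.036 -0.036 -0.022 -0.008  0.002  0.007  0.009  0.009  0.008  0.007
  0.007  0.006  0.005  0.004]
[[0.0, -0.0, 0.0, 0.12, 0.41, 0.0, -0.0], [0.0, -0.0, 0.0, 0.28, 0.0, 0.0, -0.0], [0.0, -0.0, 0.0, 0.39, -0.14, 0.0, -0.0], [0.0, -0.0, 0.0, 0.42, -0.14, 0.0, -0.0], [0.0, -0.0, 0.0, 0.39, -0.1, 0.0, -0.0], [0.0, -0.0, 0.0, 0.28, -0.05, 0.0, -0.0], [0.0, -0.0, 0.0, 0.12, -0.02, 0.0, -0.0]]
```

View pics/s1.png

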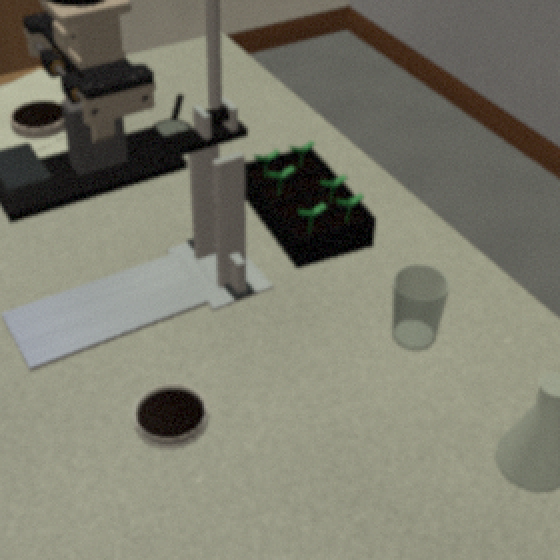

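The crop shows the base over the stand and the tongue (215,135) just above the cheek tops (203,150) and (230,158). The mast at column 213 is upright and centred on the gap.

Emit:
carry_out(commands=[[0,0,0,0.12,0.41,0,0],[0,0,0,0.28,0,0,0],[0,0,0,0.39,-0.14,0,0],[0,0,0,0.42,-0.14,0,0],[0,0,0,0.39,-0.1,0,0],[0,0,0,0.28,-0.05,0,0],[0,0,0,0.12,-0.02,0,0]])

```text
clock: 20.25
position: [0.4635, 0.1953, 0.2108]
ee_rot: [0.024, -3.139, -0.014]
force: [0.1, 0.2, -6.2]
width: 0.324
gripper_force: 55.0
```

```bash
python3 cyc.py 1.4 0 60 0 7 s2.png
```

```text
t 20.25 x [-0.0076 -0.026  -0.0042  1.0107] b 0.009 b_meas 0.0089 innov [-0.0157  0.0004  0.0017] org [0.4634 0.1957 0.159 ] yaw 0.0154 Rb20 -0.002
P [0.0022 0.0166 0.002  0.0129] pred 0.0153
plan th [-0.009 -0.008 -0.007 -0.005 -0.003 -0.001  0.     0.002  0.003  0.005
  0.007  0.01   0.013  0.016] b [0.013 0.011 0.008 0.006 0.005 0.005 0.005 0.005 0.005 0.005 0.005 0.005
 0.004 0.003]
[[0.0, -0.0, 0.0, 0.15, -0.04, 0.0, -0.0], [0.0, -0.0, 0.01, 0.34, 0.02, 0.0, -0.0], [0.0, -0.0, 0.01, 0.46, 0.03, 0.0, -0.0], [0.0, -0.0, 0.01, 0.51, 0.02, 0.0, -0.0], [0.0, -0.0, 0.01, 0.46, 0.01, 0.0, -0.0], [0.0, -0.0, 0.01, 0.34, 0.0, 0.0, -0.0], [0.0, -0.0, 0.0, 0.15, 0.0, 0.0, -0.0]]
```

View pics/s2.png

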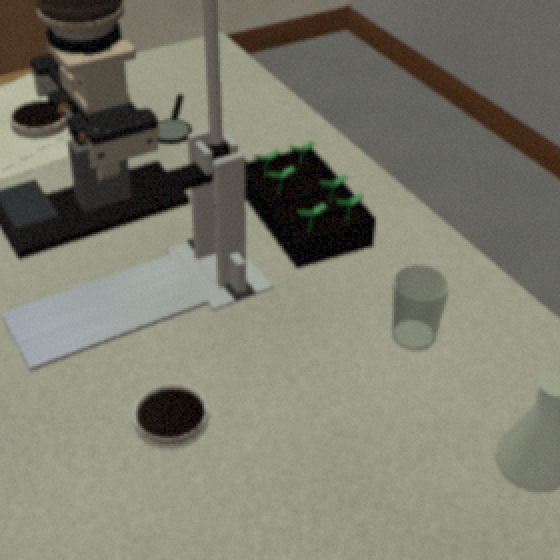

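The tongue has entered the gap between the cheeks at (216,165), and the mast at column 215 stands upright and clear of both.

Emit:
carry_out(commands=[[0,0,0,0.15,-0.04,0,0],[0,0,0.01,0.34,0.02,0,0],[0,0,0.01,0.46,0.03,0,0],[0,0,0.01,0.51,0.02,0,0],[0,0,0.01,0.46,0.01,0,0],[0,0,0.01,0.34,0,0,0],[0,0,0,0.15,0,0,0]])

```text
clock: 21.15
position: [0.4633, 0.1974, 0.1501]
ee_rot: [0.025, -3.139, -0.006]
force: [-0.2, -0.5, -7.3]
width: 0.323
gripper_force: 55.0
```

```bash
python3 cyc.py 0 0 60 0 7
```

```text
t 21.15 x [ 0.0078  0.0197 -0.0043  1.0104] b 0.005 b_meas 0.0041 innov [ 0.0065 -0.0016 -0.0009] org [0.4631 0.1976 0.0983] yaw 0.0162 Rb20 -0.0024
P [0.0015 0.0147 0.0019 0.013 ] pred -0.0004
plan th [0.009 0.009 0.008 0.006 0.005 0.004 0.003 0.003 0.003 0.003 0.004 0.005
 0.006 0.007] b [-0.003 -0.003 -0.001  0.002  0.004  0.005  0.005  0.005  0.005  0.005
  0.005  0.004  0.003  0.002]
[[0.0, -0.0, 0.0, 0.15, 0.08, 0.0, -0.0], [0.0, -0.0, 0.0, 0.34, 0.0, 0.0, -0.0], [0.0, -0.0, 0.0, 0.46, -0.02, 0.0, -0.0], [0.0, -0.0, 0.0, 0.51, -0.03, 0.0, -0.0], [0.0, -0.0, 0.0, 0.46, -0.02, 0.0, -0.0], [0.0, -0.0, 0.0, 0.34, -0.01, 0.0, -0.0], [0.0, -0.0, 0.0, 0.15, 0.0, 0.0, -0.0]]
```

Emit:
carry_out(commands=[[0,0,0,0.15,0.08,0,0],[0,0,0,0.34,0,0,0],[0,0,0,0.46,-0.02,0,0],[0,0,0,0.51,-0.03,0,0],[0,0,0,0.46,-0.02,0,0],[0,0,0,0.34,-0.01,0,0],[0,0,0,0.15,0,0,0]])

```text
clock: 22.0
position: [0.4632, 0.1972, 0.09]
ee_rot: [0.025, -3.139, -0.007]
force: [0.0, -0.2, -6.5]
width: 0.322
gripper_force: 55.0
```

```bash
python3 cyc.py 0 0 26 0 5
```

```text
t 22.0 x [-0.0059 -0.0229 -0.0048  1.0104] b 0.005 b_meas 0.0043 innov [-0.0056  0.0009 -0.0014] org [0.4631 0.1975 0.0382] yaw 0.0159 Rb20 -0.0023
P [0.0015 0.0147 0.002  0.0133] pred 0.0028
plan th [-0.007 -0.007 -0.006 -0.005 -0.004 -0.004 -0.004 -0.005 -0.007 -0.009
 -0.012 -0.016] b [0.012 0.012 0.009 0.006 0.004 0.004 0.003 0.003 0.003 0.003 0.003 0.002]
[[0.0, -0.0, 0.0, 0.12, -0.07, 0.0, -0.0], [0.0, -0.0, 0.0, 0.25, 0.0, 0.0, -0.0], [0.0, -0.0, 0.0, 0.3, 0.03, 0.0, -0.0], [0.0, -0.0, 0.0, 0.25, 0.03, 0.0, -0.0], [0.0, -0.0, 0.0, 0.12, 0.02, 0.0, -0.0]]
```

Emit:
carry_out(commands=[[0,0,0,0.12,-0.07,0,0],[0,0,0,0.25,0,0,0],[0,0,0,0.3,0.03,0,0],[0,0,0,0.25,0.03,0,0],[0,0,0,0.12,0.02,0,0]])

```text
clock: 22.65
position: [0.4633, 0.1978, 0.0643]
ee_rot: [0.025, -3.14, -0.005]
force: [-0.2, 0.2, -7.3]
width: 0.325
gripper_force: 55.0
```

```bash
python3 cyc.py 0 0 6.5 0 5
```

```text
t 22.65 x [ 0.0045  0.0229 -0.0043  1.01  ] b 0.004 b_meas 0.0033 innov [ 0.0052  0.0009 -0.0006] org [0.4632 0.1979 0.0125] yaw 0.0162 Rb20 -0.0019
P [0.0015 0.0148 0.002  0.0137] pred -0.0045
plan th [ 0.006  0.006  0.005  0.004  0.003  0.001  0.001 -0.    -0.001 -0.001
 -0.002 -0.003] b [-0.002 -0.002 -0.     0.002  0.004  0.004  0.004  0.005  0.005  0.004
  0.003  0.002]
[[0.0, -0.0, 0.0, 0.03, 0.06, 0.0, -0.0], [0.0, -0.0, 0.0, 0.06, 0.0, 0.0, -0.0], [0.0, -0.0, 0.0, 0.08, -0.02, 0.0, -0.0], [0.0, -0.0, 0.0, 0.06, -0.02, 0.0, -0.0], [0.0, -0.0, 0.0, 0.03, -0.02, 0.0, -0.0]]
```

Emit:
carry_out(commands=[[0,0,0,0.03,0.06,0,0],[0,0,0,0.06,0,0,0],[0,0,0,0.08,-0.02,0,0],[0,0,0,0.06,-0.02,0,0],[0,0,0,0.03,-0.02,0,0]])

```text
clock: 23.3
position: [0.4636, 0.1978, 0.0586]
ee_rot: [0.025, -3.14, -0.007]
force: [0.3, 0.0, -7.3]
width: 0.324
gripper_force: 55.0
```

Emit:
carry_out(commands=[[0,0,0,0.02,0.02,0,0],[0,0,0,0.02,0.02,0,0]])

```text
clock: 23.5
position: [0.4637, 0.1978, 0.0577]
ee_rot: [0.025, -3.141, 0.0]
force: [-2.2, -1.6, 1.2]
width: 0.325
gripper_force: 55.0
```

Emit:
carry_out(commands=[[0.8,0,0,0,0,0,0],[0.8,0,0,0,0,0,0],[0.8,0,0,0,0,0,0],[0.8,0,0,0,0,0,0],[0.8,0,0,0,0,0,0],[0.8,0,0,0,0,0,0]])

```text
clock: 24.1
position: [0.4638, 0.1979, 0.0578]
ee_rot: [0.025, -3.141, -0.0]
force: [-0.8, 1.2, -0.5]
width: 0.779
gripper_force: 0.0
```

Emit:
carry_out(commands=[[0.8,0,0,-0.3,0,0,0],[0.8,0,0,-0.6,0,0,0],[0.8,0,0,-0.9,0,0,0],[0.8,0,0,-1,0,0,0],[0.8,0,0,-0.8,0,0,0],[0.8,0,0,-0.4,0,0,0],[0.8,0,0,0,0,0,0],[0.8,0,0,0,0,0,0]])

```text
clock: 24.9
position: [0.4635, 0.1978, 0.1572]
ee_rot: [0.026, -3.14, 0.0]
force: [-0.4, 0.3, 0.1]
width: 0.802
gripper_force: 0.0
```

```bash
python3 - <<'E'
from h import *
o=arm.observe(); print(o["position"],o["width"],o["force"],o["clock"])
P,I,_=cloud("top"); cv2.imwrite("pics/s3.png",arm.get_image("side")["pixels"][80:360,160:440,::-1].repeat(2,0).repeat(2,1))
p=P[(P[...,2]>.3)&(P[...,2]<.38)&(P[...,0]>.56)&(P[...,0]<.68)&(P[...,1]>.05)&(P[...,1]<.35)]; print(rect(p),p.mean(0))
E
```

```text
[0.46345187 0.19782314 0.15723523] 0.8016580300694697 [-0.38128871  0.26144947  0.05565152] 24.9
((613.1608276367188, 235.9730224609375), (70.41102600097656, 91.78265380859375), 0.9562380909919739) [0.61190254 0.23305631 0.35775808]
```

View pics/s3.png

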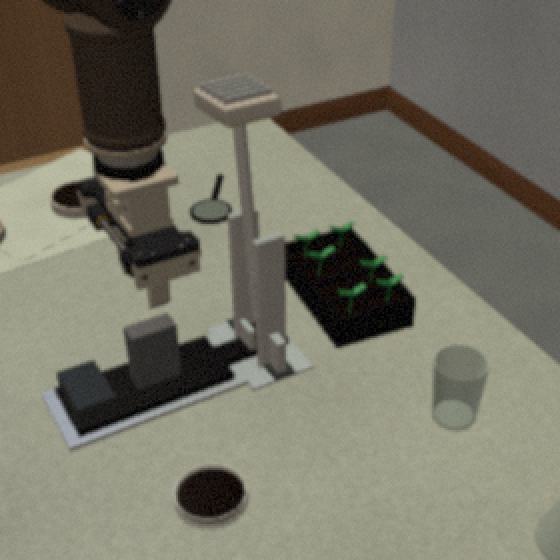

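The base sits flat on the pad, and the mast at (243,180) leans lightly on a cheek with the gripper clear. I let it settle briefly, then hand in.

Emit:
carry_out(commands=[[0.8,0,0,-0.3,0,0,0],[0.8,0,0,-0.3,0,0,0],[0.8,0,0,0,0,0,0],[0.8,0,0,0,0,0,0],[0.8,0,0,0,0,0,0],[0.8,0,0,0,0,0,0],[0.8,0,0,0,0,0,0],[0.8,0,0,0,0,0,0]])

```text
clock: 25.8
position: [0.4637, 0.1978, 0.1726]
ee_rot: [0.025, -3.14, 0.0]
force: [-0.2, 0.7, 0.3]
width: 0.799
gripper_force: 0.0
```

```bash
python3 -c "
from cell import arm
print(arm.sign_off())"
```

```text
the job is handed in; nothing more can be done
None
```

The lamp is in the stand and the job is handed in at about 26 s: I kept the mast balanced for about 14 s of carrying and lowering, set the base flat on the pad, let go, and the mast now rests on a cheek.

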